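# Close the die drawer and hold the press down on the glued die

## Robot

A 7-joint arm with a two-finger parallel gripper is mounted at the origin on a cart in front of the work surface, level with it; the furniture and walls round the work are solid. World frame = base frame: x ahead of the robot, y to its left, z up, the work surface at z = 0. Lengths are in m, angles in rad, forces in N, time in s.
With the tool pointing down it reaches from about 0.425 to 0.925 m from the base axis. Payload 6.8 kg.
Tool frame: the origin (TCP) lies midway between the tips of the shut fingers; the grasp point (between the pads) lies 19 mm behind it; z points along the fingers, x is the direction in which the jaws open and shut, and the axes are right-handed (so a half turn about z gives the same grasp; the last joint's range is limited). The gripper opens to 85 mm and grips with 20 to 120 N. Pads are 22 mm wide; open, the fingers measure 114 mm over their backs; the gripper's body (76 mm by 85 mm) begins 54 mm behind the grasp point. The pads swing forward as they close: fully open they stand 13 mm farther back than shut.
Start: joints at [-1.278, 0.477, 0.022, 1.555, -0.011, 1.109, -0.083], TCP at [0.263, 0.622, 0.204] pointing down, gripper open.
Joint ranges: [-2.96, 2.96], [-0.34, 2.1], [-1.41, 1.46], [0.24, 2.44], [-1.37, 4.51], [0.17, 1.92], [-2.96, 2.96]. Speed limits (rad/s): [2.39, 2.39, 3.14, 3.14, 3.14, 3.14, 3.14].

## Interface

Orientations are given as a unit quaternion [w, x, y, z].
In Python, from station import bot, imaging, nets gives the robot as it stands. The module is installed in compiled form; this text tells all that it offers.
- The arm moves only by the tool apply_moves, never from a script. Its argument "moves" is text: rows parted by semicolons, each of 7 numbers parted by spaces: the gripper command: -1 is fully open, 1 is shut, values between are in proportion, then the shift along the tool's x, y, z normalised to -1 to 1, where 1 is 120 mm, then the turn, a rotation vector about the tool's x, y, z normalised to -1 to 1, where 1 is 4 degrees. In form: hand dx dy dz rx ry rz; .... A call has 1 to 12 rows; each row shifts and turns the commanded pose from where the row before left it, along the tool's axes as they then stand; what a row does not reach is not made up. A row lasts 1/12 s, in which the tool goes at most 41.7 mm and 7.16 degrees, less where a joint would pass 70% of its speed; a pose out of reach is approached as far as the arm can. A call with a number of a shift or a turn outside -1 to 1 is refused whole. A call with a gripper value outside its range is refused whole. The fingers move at their own pace and stop on an object; "force" is the grip in N (left out, the last holds). Time passes only in rows, so rows that do not move let the fingers close. It gives the time, the measured TCP pose, the force and the opening at its end, in the units of the state.
- bot.get_obs(): the state, without advancing time (a new reading comes with each control period).
- imaging.read_camera(name): name is "scene" or "top"; returns a dict with "image" (384x512x3 uint8, red, green, blue), "fx", "fy", "cx", "cy" (pixels), "dist_coeffs" ([k1, k2, p1, p2, k3] as OpenCV has them; the pictures are not rectified), "view" (4x4, takes a point from world to camera coordinates). Camera axes: x right, y down, z forward; pixel columns grow to the right and rows downward; lengths in m; the calibration is good to about 2 mm. A picture is of the moment at which its call begins. There is no depth.
- bot.hand_in(): hands the job in, once; it reports no verdict.
Trained networks look in a picture, given as the dict that the camera call returned (one of the last four; its "shot" number tells which), for a name from the list of things; names that differ only in an ending like _2 or _b are one class to them, and where a whole thing is asked for, a point or a joint stands for the part that bears it (a point fixed in the world has none). Each returns a list of dicts, best first, with "score" (0 to 1); they miss things now and then, are a little off and sometimes report something else, mostly with a low value. They report only what shows in the picture. A call takes as long as a camera call.
- nets.spot_in(picture, name): "rect" ([left, top, right, bottom] in pixels, round what is visible of it).
- nets.outline_of(picture, name): "region" (384x512 bool, what is visible of it) and "rect" ([left, top, right, bottom] in pixels, round what is visible of it).
- nets.spot_point(picture, name): "location" ([column, row] in pixels: a listed point, or the origin of a listed thing).
The state is a dict: "t": time; "q": joint angles; "joint_vel": joint speeds; "joint_torque": joint torques, N m; "eef_pos": TCP position; "tool_rot": TCP orientation; "contact_force": force on the tool from outside, world axes, zero at the start; "torque": the same for the moment, N m; "gripper_width": opening from 0.0 (shut) to 1.0 (fully open).
Only numpy, scipy, OpenCV 4.12 (cv2) and the standard library are available. Lean on these libraries where they do the work, as an engineer would, in place of code of your own. Each camera call takes 0.05 s, during which the arm holds its last target.

## Task

A brass die has just been glued into the drawer of the small grey press: push the open drawer fully home until it seats at its detent, and only then press the black plunger on top straight down until its orange pointer stands in the middle of the green band (half its travel, about 12 mm), never down to its stop, which would squeeze the glue out. Keep it there for at least two seconds and finish the program while still holding it down in the green band, with the drawer still home. Leave the glue bottle, the clip clamp and the thread spool beside the press where they stand.

Things in the scene. Friction and masses are not known exactly. Their poses are not given: they have to be found in the camera images.
- press_deck (a point): centre of the press's flat top deck, 76 mm above the bench. The grey press (110 mm deep, 144 mm wide; its dark base plate 124 x 170 mm) is screwed to the bench. Axes: x points from the drawer front to the back of the press (the way the drawer is pushed home), y to the press's left, z up. A thin white scale plate, 24 mm wide, stands on the deck, its middle 44 mm left of the plunger's axis and 10 mm behind it, its top 128 mm above the bench
- drawer_ledge (a point): centre of the front face of the black push ledge (90 mm wide, 12 mm high, its centre 48 mm above the bench) that stands 10 mm proud of the aluminium drawer front (132 mm wide, from 12 to 60 mm above the bench); it moves with the drawer and has the axes of press_deck: push it along +x. With the drawer home it lies 71 mm in front (-x) of press_deck. Nothing stands in front of the drawer
- die_drawer (a joint): how far the drawer stands open, m: 0 = home, at most 0.08. It slides with about 1 N of friction; from about 16 to 8 mm open a sprung detent ball resists (about 7 N in all at most) and pushes the drawer back out if it is let go, after that it snaps the drawer home against a hard stop and keeps it there
- plunger_top (a point): centre of the flat top of the plunger's round black palm cap (46 mm across, flat part 38 mm), 132 mm above the bench when released and 20 mm behind press_deck along x; it sinks as the plunger is pressed. An orange pointer on the cap's left reaches over the scale plate
- plunger (a joint): how far the plunger is pressed down, m: 0 = released (held up by its spring), 0.024 = at its stop. The spring takes 4 N to start moving and 0.4 N more per mm (about 9 N at 12 mm). The pointer is within the green band from 0.008 to 0.016; the red band starts at 0.020
- glue_bottle: white glue bottle with a red nozzle, 47 mm across, 135 mm high, standing left of the press; origin under its centre; leave alone
- clip_clamp: blue and white clip clamp, 22 x 83 x 28 mm, lying on the bench to the right of the press, nearer the robot; origin under its centre; leave alone
- thread_spool: spool of pale thread, 33 mm across, 58 mm high, standing right of the press; origin under its centre; leave alone

How it is judged:
On the way, in this order (a step that is already met when the one before it is completed fails the run):
1. the drawer is pushed home and stays seated at its detent, the plunger not yet pressed (value of joint die_drawer below 0.003 m and value of joint plunger below 0.004 m), for 0.3 s.
2. the plunger is held down in the green band for two seconds by the fingers, the drawer home (value of joint plunger between 0.008 and 0.016 m and value of joint die_drawer below 0.003 m and contact force between the fingers and plunger above 2 N), for 2 s.
At the end, for the whole second after the job is handed in: the drawer is home (within 3 mm) and the fingers hold the plunger pressed 8 to 16 mm (in the green band) with more than 2 N (all of step 2); the arm keeps its last pose, push and grip.
It fails at once if the plunger is pressed (over 5 mm) while the drawer is not home (over 5 mm open) (value of joint each of plunger, die_drawer above 0.005 m).
It fails at once if the plunger is pressed almost to its stop (over 21 mm) (value of joint plunger above 0.021 m).
It fails at once if the glue bottle, clip clamp or thread spool is moved more than 20 mm (distance of any of glue_bottle, clip_clamp, thread_spool from where it was at the start of the episode above 0.02 m).
It also fails if it takes over 48 s, if anything falls off the work surface, if the arm or the gripper's body presses on something with over 40 N, if the wrist force passes 120 N, or if a joint passes its speed limit or range.

## Working session

There is one attempt and no reset: what is moved stays moved. The work goes in short steps, Python scripts to look and compute and a tool call to move; the robot and the scene stay as the last step left them, time stands still between calls to the robot, and variables do not carry over. Pictures are saved under pics/ and viewed, and the job is handed in when it is done.

Besides the shell and the picture viewer there is one more tool, called after "Emit:" as a command line: name --argument value ..., lists and objects as JSON in quotes. apply_moves: Moves the arm, as the interface text tells. Scaled input: -1 to 1 covers 120 mm each way for a shift and 4 degrees each way for a turn. Its arguments: {"type":"object","properties":{"moves":{"type":"string"},"force":{"type":"number"}},"required":["moves"]}

```bash
mkdir -p pics
cat > h.py <<'E'
import numpy as np, cv2
from station import bot, imaging, nets
def save(p,n): cv2.imwrite('pics/'+n+'.png',p['image'][:,:,::-1])
def K(p): return np.array([[p['fx'],0,p['cx']],[0,p['fy'],p['cy']],[0,0,1]])
def ray(p,uv):
    d=cv2.undistortPoints(np.array([[uv]],float),K(p),np.array(p['dist_coeffs'],float))[0,0]
    V=np.array(p['view']);R=V[:3,:3];t=V[:3,3]
    return -R.T@t, R.T@np.array([d[0],d[1],1])
def atz(p,uv,z):
    o,d=ray(p,uv);return o+d*(z-o[2])/d[2]
def proj(p,X):
    V=np.array(p['view'])
    r,_=cv2.projectPoints(np.array(X,float).reshape(-1,1,3),cv2.Rodrigues(V[:3,:3])[0],V[:3,3],K(p),np.array(p['dist_coeffs'],float))
    return r.reshape(-1,2)
E
python3 - <<'E'
from h import *
np.set_printoptions(precision=4,suppress=True)
print(bot.get_obs())
for n in ['scene','top']:
    p=imaging.read_camera(n);save(p,n+'0')
    print(n,ray(p,(256,192)))
    for t,z in [('press_deck',.076),('drawer_ledge',.048),('plunger_top',.132),('glue_bottle',0),('clip_clamp',0),('thread_spool',0)]:
        for r in nets.spot_point(p,t)[:2]: print(t,r['score'],r['location'],atz(p,r['location'],z))
E
```

```text
{'t': 0.0, 'q': array([-1.2781,  0.4778,  0.0223,  1.5565, -0.0115,  1.1093, -0.0831]), 'joint_vel': array([ 0.0012,  0.0011, -0.0013,  0.0016,  0.0007, -0.0012,  0.0002]), 'joint_torque': array([ -0.0006, -59.6453,   1.6073, -28.1194,   0.0124,   0.0092,
        -0.    ]), 'eef_pos': array([0.2631, 0.6209, 0.203 ]), 'tool_rot': array([ 0.0006,  0.8337,  0.5522, -0.0007]), 'contact_force': array([ 0.4434, -0.0422, -0.3631]), 'torque': array([ 0.0067, -0.0373,  0.0148]), 'gripper_width': 1.0002334150773156}
scene (array([ 0.0969, -0.5178,  0.6562]), array([ 0.4232,  0.7094, -0.5636]))
press_deck 0.77 [253.1, 192.0] [0.5267 0.2161 0.076 ]
drawer_ledge 0.49 [248.2, 295.6] [ 0.3653 -0.0355  0.048 ]
plunger_top 0.69 [263.0, 170.5] [0.5503 0.2092 0.132 ]
clip_clamp 0.71 [246.2, 294.4] [0.3846 0.0074 0.    ]
thread_spool 0.73 [243.6, 248.3] [0.4486 0.1293 0.    ]
top (array([0.3537, 0.1709, 1.1602]), array([ 0.1383,  0.0222, -0.9902]))
press_deck 0.98 [252.5, 182.7] [0.5291 0.204  0.076 ]
press_deck 0.54 [253.5, 174.3] [0.5508 0.2013 0.076 ]
drawer_ledge 0.85 [210.0, 218.6] [0.4409 0.3154 0.048 ]
drawer_ledge 0.69 [251.4, 183.2] [0.5324 0.2077 0.048 ]
plunger_top 0.68 [252.8, 174.8] [0.5394 0.2014 0.132 ]
glue_bottle 0.76 [203.9, 152.1] [0.6287 0.3401 0.    ]
clip_clamp 0.51 [325.0, 240.1] [0.3838 0.0135 0.    ]
thread_spool 0.65 [279.2, 220.5] [0.4377 0.1352 0.    ]
```

```bash
python3 -c "
import cv2
a=cv2.imread('pics/scene0.png');cv2.imwrite('pics/s1.png',cv2.resize(a[90:330,120:420],None,fx=2.5,fy=2.5,interpolation=2))
a=cv2.imread('pics/top0.png');cv2.imwrite('pics/t1.png',cv2.resize(a[90:290,130:370],None,fx=3,fy=3,interpolation=2))"
```

```text
(no output)
```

View pics/s1.png

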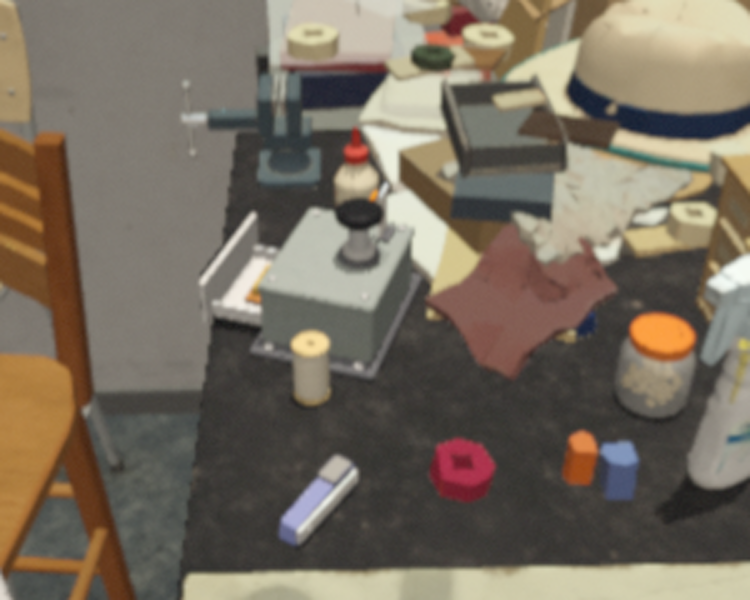

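View pics/t1.png

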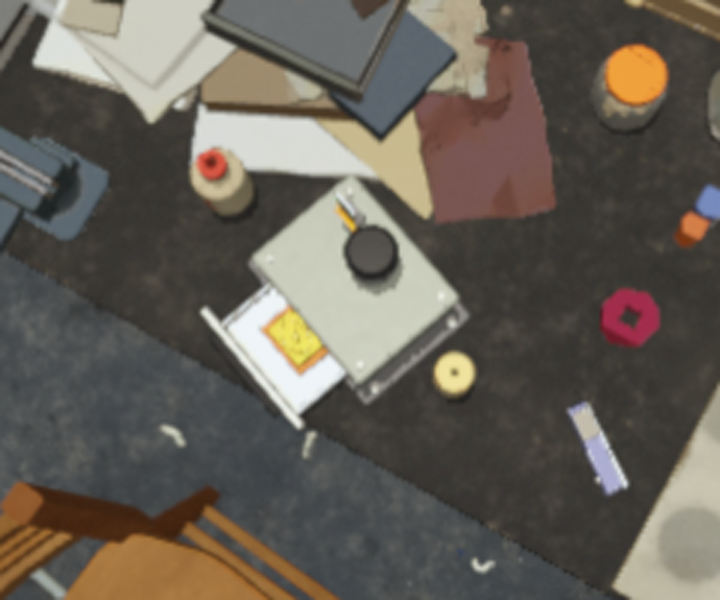

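Run:
```python
from h import *
from scipy.optimize import least_squares
np.set_printoptions(precision=4,suppress=True)
p=imaging.read_camera('top')
t=np.array([(348,180),(465,300),(363,380),(252,262)])/3+[130,90]
pts=np.array([atz(p,u,.076) for u in t]);print(pts)
for i in range(4):print(np.linalg.norm(pts[i]-pts[(i+1)%4]))
# corners in press frame: t1 top = back-left, right= back-right, bottom=front-right, left=front-left
L=np.array([[55,72],[55,-72],[-55,-72],[-55,72]])/1000
def f(v,full=False):
    c,s=np.cos(v[2]),np.sin(v[2]);R=np.array([[c,-s],[s,c]])
    return (L@R.T+v[:2]-pts[:,:2]).ravel()
r=least_squares(f,[.53,.2,-.8]);print(r.x,np.degrees(r.x[2]),r.fun)
v=r.x;c,s=np.cos(v[2]),np.sin(v[2])
W=lambda x,y,z:np.array([v[0]+c*x-s*y,v[1]+s*x+c*y,z])
print('plunger',W(.02,0,.132),'ledge home',W(-.071,0,.048))
for n in ['top','scene']:
    p=imaging.read_camera(n)
    im=cv2.resize(p['image'][:,:,::-1],None,fx=4,fy=4,interpolation=2)
    q=proj(p,[W(a,b,.076) for a,b in L]);cv2.polylines(im,[np.int32(q*4+2)],1,(0,255,0),1)
    q=proj(p,[W(a,b,0) for a,b in L/[.055,.072]*[.062,.085]]);cv2.polylines(im,[np.int32(q*4+2)],1,(255,0,255),1)
    q=proj(p,[W(.02+.023*np.cos(a),.023*np.sin(a),.13) for a in np.arange(0,6.28,.2)]);cv2.polylines(im,[np.int32(q*4+2)],1,(0,0,255),1)
    for d in [0.06,.07,.08]:
        q=proj(p,[W(-.061-d,-.066,.06),W(-.061-d,.066,.06)]);cv2.polylines(im,[np.int32(q*4+2)],0,(255,255,0),1)
    q0=(q.mean(0)*4).astype(int)
    x0,y0=q0-[250,350];x0=max(x0,0)
    cv2.imwrite('pics/fit_%s.png'%n,im[max(y0,0):y0+600,x0:x0+780])
```

```text
[[0.6147 0.2202 0.076 ]
 [0.5095 0.1216 0.076 ]
 [0.4426 0.2083 0.076 ]
 [0.5442 0.3023 0.076 ]]
0.144218984312385
0.10949890438429188
0.13842178840183872
0.10828212042365395
[ 0.5277  0.2131 -0.8457] -48.456804748615625 [ 0.0034 -0.0005  0.0009  0.0026 -0.0052 -0.0018  0.001  -0.0003]
plunger [0.541  0.1981 0.132 ] ledge home [0.4806 0.2663 0.048 ]
```

View pics/fit_top.png

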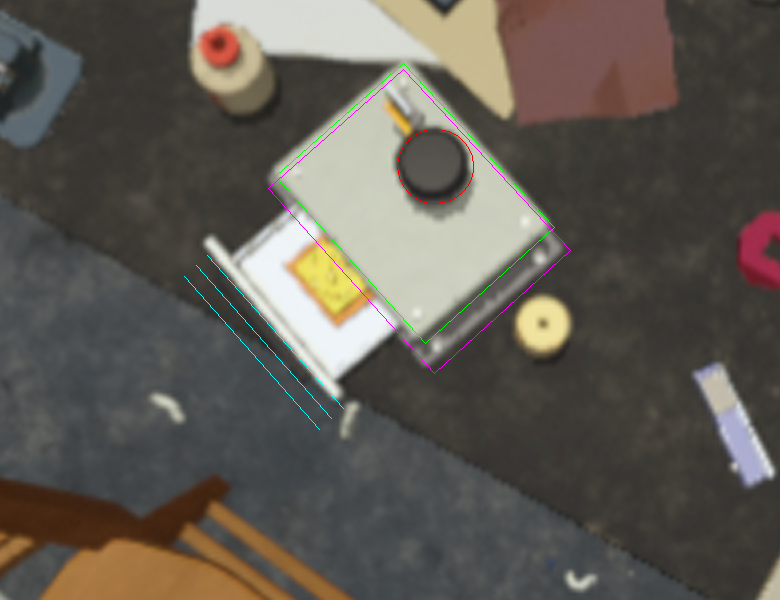

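View pics/fit_scene.png

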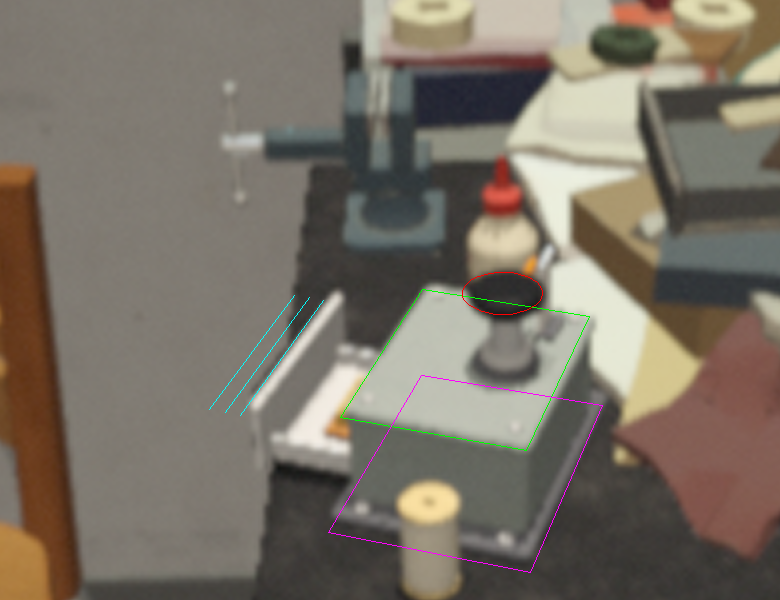

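View pics/top0.png

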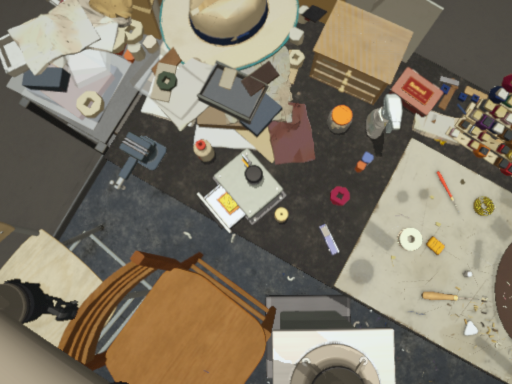

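View pics/scene0.png

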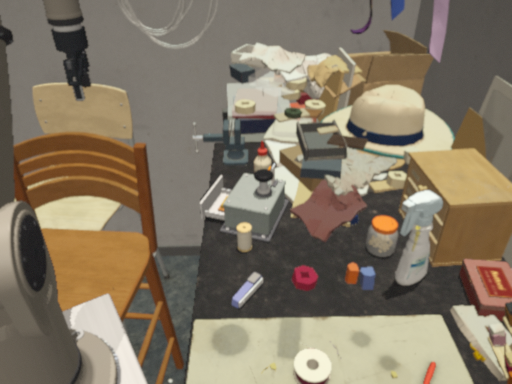

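Run:
```python
from h import *
np.set_printoptions(precision=4,suppress=True)
P={n:imaging.read_camera(n) for n in ['top','scene']}
# dark blob cap
for n,p in P.items():
    o=nets.spot_in(p,'plunger_top')[:1]; q=nets.spot_in(p,'drawer_ledge')[:1]; print(n,o,q)
def tri(a,b):
    o1,d1=ray(P['top'],a);o2,d2=ray(P['scene'],b)
    d1/=np.linalg.norm(d1);d2/=np.linalg.norm(d2)
    A=np.array([d1,-d2]).T;s=np.linalg.lstsq(A,o2-o1,rcond=None)[0]
    x,y=o1+s[0]*d1,o2+s[1]*d2;return (x+y)/2,np.linalg.norm(x-y)
print('chair',tri((190,262),(147,148)), tri((190,262),(137,145)))
print('cap',tri((252.8,174.8),(263,170.5)))
for n,(x0,y0,x1,y1) in {'top':(180,140,300,240),'scene':(190,140,310,250)}.items():
    im=cv2.resize(P[n]['image'][y0:y1,x0:x1,::-1],None,fx=6,fy=6,interpolation=cv2.INTER_CUBIC)
    im=im[:600]
    for k in range(0,120,10):
        cv2.putText(im,str(x0+k),(k*6,8),0,.3,(0,0,255));cv2.putText(im,str(y0+k),(0,k*6+4),0,.3,(0,0,255))
    cv2.imwrite('pics/z_%s.png'%n,im)
```

```text
top [{'rect': [241.8, 163.9, 262.4, 185.9], 'score': 0.62}] [{'rect': [201.7, 187.4, 243.3, 233.8], 'score': 0.72}]
scene [{'rect': [254.6, 169.3, 274.5, 193.1], 'score': 0.53}] [{'rect': [199.7, 173.8, 232.1, 217.3], 'score': 0.86}]
chair (array([0.33  , 0.3415, 0.1943]), np.float64(0.006578334502587433)) (array([0.3202, 0.3425, 0.2052]), np.float64(0.02741644701990303))
cap (array([0.5409, 0.1999, 0.1393]), np.float64(0.006088668916244678))
```

View pics/z_top.png

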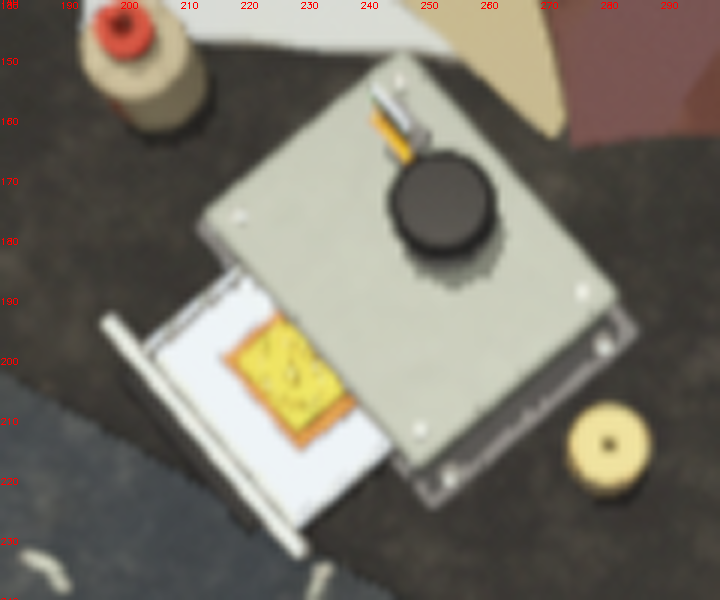

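View pics/z_scene.png

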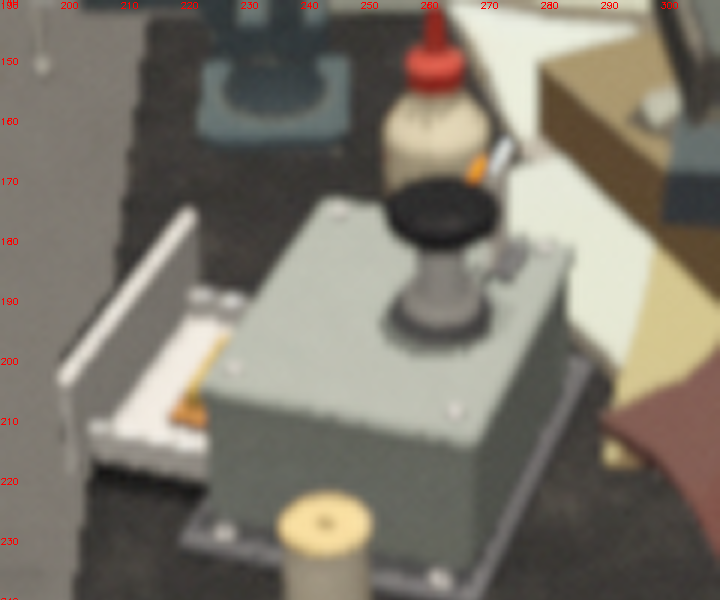

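Run:
```python
from h import *
from scipy.optimize import least_squares
np.set_printoptions(precision=4,suppress=True)
P={n:imaging.read_camera(n) for n in ['top','scene']}
D=[('top',(203,215),'FL'),('top',(403,55),'BL'),('top',(617,297),'BR'),('top',(416,466),'FR'),
('scene',(330,200),'FL'),('scene',(207,393),'FR'),('scene',(475,445),'BR'),('scene',(573,245),'BL'),
('scene',(183,545),'bFR'),('scene',(475,598),'bBR'),('top',(430,507),'bFR'),('top',(637,330),'bBR'),
('top',(104,320),'dL'),('top',(298,557),'dR'),('scene',(188,210),'dL'),('scene',(60,380),'dR'),('top',(442,203),'cap'),('scene',(441,206),'cap')]
off={'top':(180,140),'scene':(190,140)}
def W(v,k):
    d=v[3]
    q={'FL':(-.055,.072,.076),'FR':(-.055,-.072,.076),'BL':(.055,.072,.076),'BR':(.055,-.072,.076),
    'bFR':(-.062,-.085,v[4]),'bBR':(.062,-.085,v[4]),'dL':(-.061-d,.066,.06),'dR':(-.061-d,-.066,.06),'cap':(.02,0,.131)}[k]
    c,s=np.cos(v[2]),np.sin(v[2]);return np.array([v[0]+c*q[0]-s*q[1],v[1]+s*q[0]+c*q[1],q[2]])
def f(v):
    r=[]
    for n,uv,k in D:
        u=(np.array(uv)+.0)/6+off[n]-.4
        b=v[5:7] if n=='top' else v[7:9]
        r+=list(proj(P[n],W(v,k))[0]+b-u)
    r+=list(v[5:9]/1.5);r.append((v[4]-.008)/.004)
    return np.array(r)
r=least_squares(f,[.53,.2,-.85,.055,.005,0,0,0,0],loss='soft_l1');v=r.x
print(v,np.degrees(v[2]))
for i,d in enumerate(D):print(d[0],d[2],f(v)[2*i:2*i+2])
c,s=np.cos(v[2]),np.sin(v[2])
for nm,x,z in [('plunger',.02,.132),('ledge home',-.071,.048),('ledge now',-.071-v[3],.048)]: print(nm,v[0]+c*x,v[1]+s*x,z)
```

```text
[ 0.5323  0.2155 -0.8743  0.057   0.0093 -0.2664  0.4892  0.3816  0.3663] -50.092882089311175
top FL [-0.2908 -0.7055]
top BL [-0.7926 -1.3349]
top BR [0.0927 0.288 ]
top FR [0.5235 0.2264]
scene FL [-0.1758  0.0247]
scene FR [-1.3417 -0.7419]
scene BR [-0.3231 -0.3767]
scene BL [ 0.8466 -0.2763]
scene bFR [-0.6909 -0.7033]
scene bBR [0.7003 1.2635]
top bFR [0.2846 0.8154]
top bBR [0.9517 0.3474]
top dL [-0.314   0.2615]
top dR [ 0.0259 -0.1919]
scene dL [0.1674 0.8018]
scene dR [-0.1107  0.6262]
top cap [-0.2348 -0.3762]
scene cap [ 0.4516 -0.3534]
plunger 0.5451158328623139 0.20019828095457387 0.132
ledge home 0.48673524402340673 0.27000305763083343 0.048
ledge now 0.450165569554424 0.3137288577674981 0.048
```

Emit:
apply_moves --moves "1 0 0 -0.3 0 0 0.966; 1 0 0 -0.3 0 0 0.966; 1 0 0 -0.3 0 0 0.966; 1 0 0 0 0 0 0.966; 1 0 0 0 0 0 0.966; 1 0 0 0 0 0 0.966; 1 0 0 0 0 0 0.966; 1 0 0 0 0 0 0" --force 40

```text
t: 1.92
eef_pos: [0.2633, 0.6215, 0.3121]
tool_rot: [-0.0, 0.94, 0.341, 0.0]
contact_force: [-0.4, -0.1, 0.2]
gripper_width: -0.004
```

Emit:
apply_moves --moves "1 -0.045 0.27 0 0 0 0; 1 -0.045 0.27 0 0 0 0; 1 -0.045 0.27 0 0 0 0; 1 -0.045 0.27 0 0 0 0; 1 -0.045 0.27 0 0 0 0; 1 -0.045 0.27 0 0 0 0; 1 -0.045 0.27 0 0 0 0; 1 -0.045 0.27 0 0 0 0; 1 -0.045 0.27 0 0 0 0; 1 -0.045 0.27 0 0 0 0; 1 0 0 0 0 0 0; 1 0 0 0 0 0 0"

```text
t: 2.92
eef_pos: [0.4316, 0.3365, 0.3124]
tool_rot: [-0.0, 0.94, 0.341, 0.0]
contact_force: [0.3, 0.8, 0.2]
gripper_width: 0.001
```

Run:
```python
from h import *
print(bot.get_obs()['q'],bot.get_obs()['eef_pos'])
for n in ['top','scene']:
    p=imaging.read_camera(n);save(p,n+'2');print(proj(p,bot.get_obs()['eef_pos']))
a=cv2.imread('pics/top2.png');b=cv2.imread('pics/scene2.png')
cv2.imwrite('pics/b2.png',cv2.resize(np.hstack([a[100:,80:380],b[:284,:300]]),None,fx=1.33,fy=1.33))
```

```text
[-0.99916783  0.17498774  0.25951751  1.73676814 -0.04704006  1.23525663
 -0.03278403] [0.43157569 0.33646912 0.3123981 ]
[[181.28551624 213.6896494 ]]
[[184.58763337  89.002227  ]]
```

View pics/b2.png

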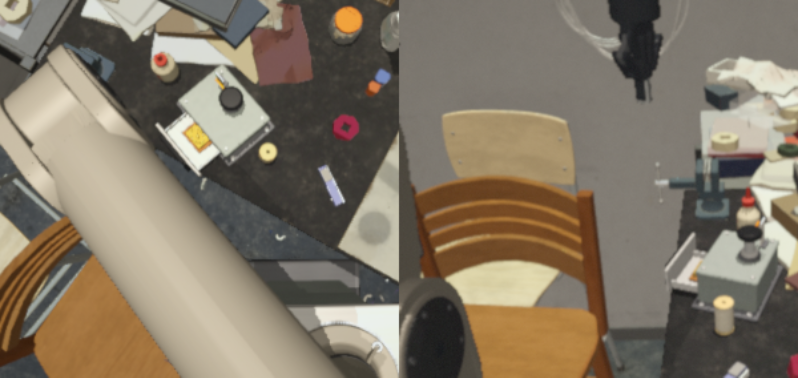

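Emit:
apply_moves --moves "1 0 0 0.25 0 0 0; 1 0 0 0.25 0 0 0; 1 0 0 0.25 0 0 0; 1 0 0 0.25 0 0 0; 1 0 0 0.25 0 0 0; 1 0 0 0 0 0 0"

```text
t: 3.52
eef_pos: [0.4259, 0.3375, 0.1565]
tool_rot: [0.002, 0.939, 0.344, -0.005]
contact_force: [-1.4, -0.6, -1.0]
gripper_width: -0.003
```

Run:
```python
from h import *
print(bot.get_obs()['contact_force'],bot.get_obs()['eef_pos'])
for n in ['top','scene']:
    p=imaging.read_camera(n);save(p,n+'3')
a=cv2.imread('pics/top3.png');b=cv2.imread('pics/scene3.png')
cv2.imwrite('pics/b3.png',cv2.resize(np.hstack([a[100:300,130:330],b[80:280,110:310]]),None,fx=2,fy=2))
```

```text
[-1.44893597 -0.61934646 -0.96374718] [0.42594805 0.33751738 0.15648987]
```

View pics/b3.png

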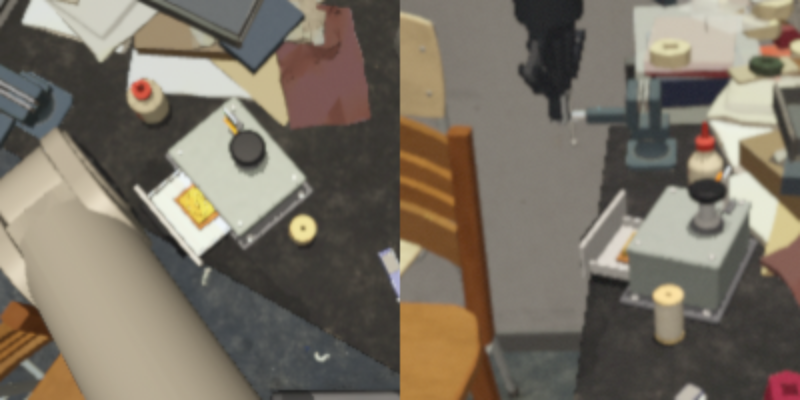

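Emit:
apply_moves --moves "1 0 0 0.25 0 0 0; 1 0 0 0.25 0 0 0; 1 0 0 0.25 0 0 0; 1 0 0 0.25 0 0 0; 1 0 0 0 0 0 0; 1 0 0 0 0 0 0; 1 0 0 0 0 0 0"

```text
t: 4.2
eef_pos: [0.4317, 0.3403, 0.0446]
tool_rot: [-0.001, 0.94, 0.342, 0.002]
contact_force: [0.4, 0.3, 0.9]
gripper_width: 0.003
```

Run:
```python
from h import *
print(bot.get_obs()['contact_force'],bot.get_obs()['eef_pos'])
for n in ['top','scene']:
    p=imaging.read_camera(n);save(p,n+'4')
print(bot.get_obs()['contact_force'],bot.get_obs()['eef_pos'])
a=cv2.imread('pics/top4.png');b=cv2.imread('pics/scene4.png')
cv2.imwrite('pics/b4.png',cv2.resize(np.hstack([a[100:300,130:330],b[80:280,110:310]]),None,fx=2,fy=2))
```

```text
[0.41288772 0.2514067  0.91131955] [0.43174328 0.34030251 0.04458019]
[-0.80092619 -0.18933653 -0.10514178] [0.4317991  0.34021871 0.04472131]
```

View pics/b4.png

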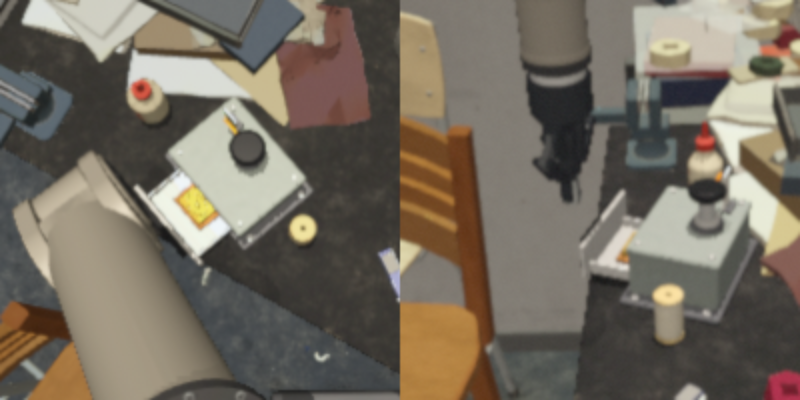

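Emit:
apply_moves --moves "1 -0.012 0 0.035 0 0 0; 1 -0.012 0 0.035 0 0 0; 1 0 0.06 0 0 0 0; 1 0 0.06 0 0 0 0; 1 0 0.06 0 0 0 0; 1 0 0.06 0 0 0 0; 1 0 0.06 0 0 0 0; 1 0 0 0 0 0 0"

```text
t: 4.97
eef_pos: [0.4527, 0.3071, 0.0337]
tool_rot: [0.0, 0.94, 0.34, 0.0]
contact_force: [1.5, 0.1, 0.8]
gripper_width: 0.001
```

Run:
```python
from h import *
for n in ['top','scene']:
    p=imaging.read_camera(n);save(p,n+'5')
print(bot.get_obs()['contact_force'],bot.get_obs()['eef_pos'])
a=cv2.imread('pics/top5.png');b=cv2.imread('pics/scene5.png')
cv2.imwrite('pics/b5.png',cv2.resize(np.hstack([a[120:260,160:300],b[120:260,170:310]]),None,fx=2.8,fy=2.8,interpolation=2))
```

```text
[-0.18909973  0.29959948  0.84869794] [0.45150693 0.30869858 0.03362071]
```

View pics/b5.png

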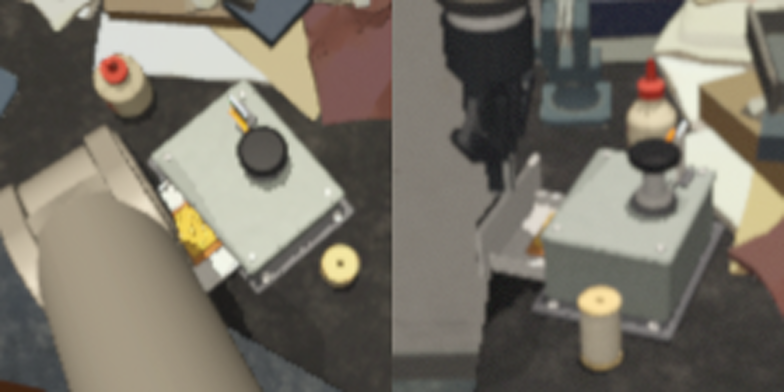

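Emit:
apply_moves --moves "1 0 0.06 0 0 0 0; 1 0 0.06 0 0 0 0; 1 0 0.06 0 0 0 0; 1 0 0.06 0 0 0 0; 1 0 0 0 0 0 0"

```text
t: 5.48
eef_pos: [0.4711, 0.2851, 0.0337]
tool_rot: [0.0, 0.94, 0.341, 0.0]
contact_force: [1.0, 0.3, -0.6]
gripper_width: -0.0
```

Run:
```python
from h import *
for n in ['top','scene']:
    p=imaging.read_camera(n);save(p,n+'6')
print(bot.get_obs()['contact_force'],bot.get_obs()['eef_pos'])
a=cv2.imread('pics/top6.png');b=cv2.imread('pics/scene6.png')
cv2.imwrite('pics/b6.png',cv2.resize(np.hstack([a[120:260,160:300],b[120:260,170:310]]),None,fx=2.8,fy=2.8,interpolation=2))
```

```text
[-0.46738715 -0.70100998 -0.82758365] [0.46992666 0.28663071 0.03361245]
```

View pics/b6.png

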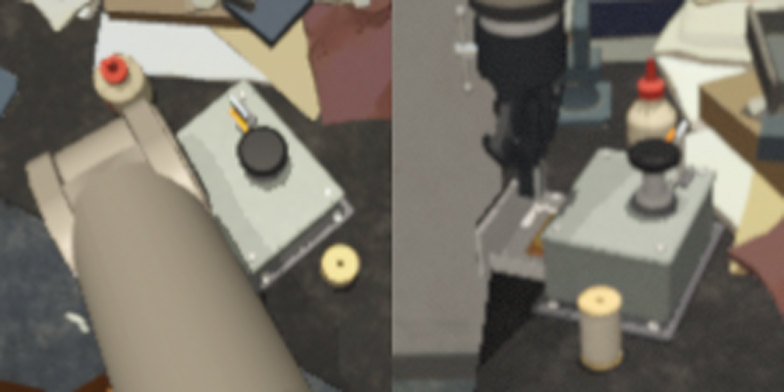

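Run:
```python
from h import *
o=bot.get_obs();e=o['eef_pos']
p=imaging.read_camera('scene')
v=[.5323,.2155,-.8743];c,s=np.cos(v[2]),np.sin(v[2])
W=lambda x,y,z:[v[0]+c*x-s*y,v[1]+s*x+c*y,z]
old=cv2.imread('pics/scene5.png');new=p['image'][:,:,::-1].copy();o0=cv2.imread('pics/scene0.png')
S=5;x0,y0=185,140
ims=[]
for im,ee,d in [(o0,None,.057),(new,e,.025)]:
    im=cv2.resize(im[y0:y0+110,x0:x0+78],None,fx=S,fy=S,interpolation=2)
    f=lambda X:np.int32((proj(p,X)+[.4,.4]-[x0,y0]+.5)*S)
    cv2.polylines(im,[f([W(-.061-d,.066,.06),W(-.061-d,-.066,.06),W(-.061-d,-.066,.012),W(-.061-d,.066,.012)])],1,(0,255,0),1)
    if ee is not None:
        cv2.polylines(im,[f([ee,ee+[0,0,.073]])],0,(0,0,255),1)
    ims.append(im)
cv2.imwrite('pics/b7.png',np.hstack(ims))
```

```text
(no output)
```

View pics/b7.png

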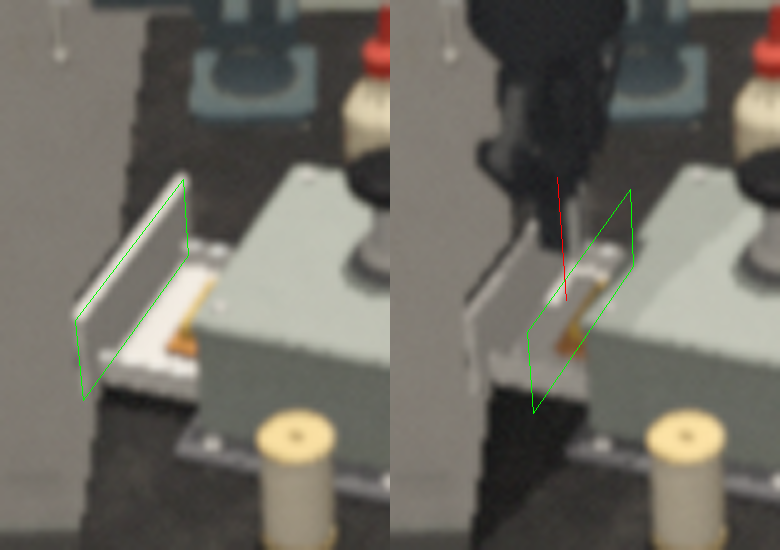

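Run:
```python
from h import *
p=imaging.read_camera('scene')
ims=[]
for n,e in [('scene0',(.2631,.6209,.203)),('scene2',(.4316,.3365,.3124)),('scene4',(.4318,.3402,.0447))]:
    im=cv2.imread('pics/%s.png'%n);u=proj(p,e)[0];print(n,u)
    x0,y0=np.int32(u)-[20,50]
    c=cv2.resize(im[max(y0,0):y0+70,x0:x0+40],None,fx=6,fy=6,interpolation=2)
    cv2.circle(c,tuple(np.int32((u-[x0,max(y0,0)]+.5)*6)),4,(0,0,255),1)
    ims.append(cv2.copyMakeBorder(c,0,420-c.shape[0],0,10,0))
cv2.imwrite('pics/b8.png',np.hstack(ims))
```

```text
scene0 [ 86.98933889 108.22402786]
scene2 [185.89067871  89.07561432]
scene4 [196.10760807 189.97516055]
```

View pics/b8.png

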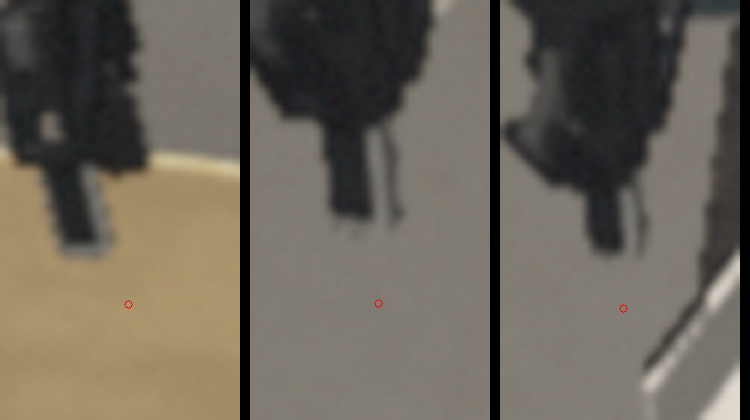

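Run:
```python
from h import *
p=imaging.read_camera('top');q=imaging.read_camera('scene')
o0=np.array((.2631,.6209,.203))
im=cv2.imread('pics/top0.png');S=6
x0,y0=20,265
c=cv2.resize(im[y0:y0+80,x0:x0+70],None,fx=S,fy=S,interpolation=2)
for dz in [0,.02,.04]:
    u=proj(p,o0+[0,0,dz])[0];print(u,proj(q,o0+[0,0,dz])[0])
    cv2.circle(c,tuple(np.int32((u-[x0,y0]+.5)*S)),4,(0,0,255),1)
b=cv2.imread('pics/scene0.png');c2=cv2.resize(b[60:120,55:105],None,fx=S,fy=S,interpolation=2)
for dz in [0,.02,.04]:
    u=proj(q,o0+[0,0,dz])[0]
    cv2.circle(c2,tuple(np.int32((u-[55,60]+.5)*S)),4,(0,0,255),1)
c2=cv2.copyMakeBorder(c2,0,c.shape[0]-c2.shape[0],0,0,0)
cv2.imwrite('pics/b9.png',np.hstack([c,c2]))
```

```text
[ 64.73105643 293.64858447] [ 86.98933889 108.22402786]
[ 60.58905153 294.47024751] [ 85.19000219 101.00505132]
[ 56.27809246 295.32386898] [83.35169066 93.63603559]
```

View pics/b9.png

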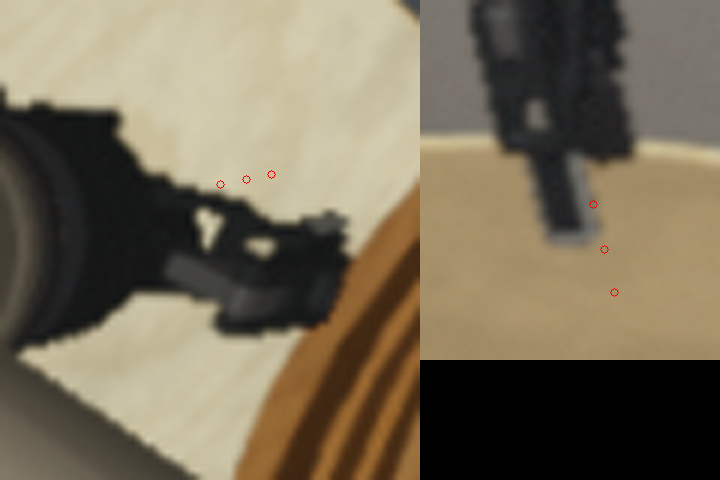

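Run:
```python
from h import *
P={n:imaging.read_camera(n) for n in ['top','scene']}
def tri(a,b):
    o1,d1=ray(P['top'],a);o2,d2=ray(P['scene'],b)
    d1/=np.linalg.norm(d1);d2/=np.linalg.norm(d2)
    A=np.array([d1,-d2]).T;s=np.linalg.lstsq(A,o2-o1,rcond=None)[0]
    x,y=o1+s[0]*d1,o2+s[1]*d2;return (x+y)/2,np.linalg.norm(x-y)
for a in [(76,306),(73,302),(76,312)]: print(tri(a,(80.5,100)))
for n in P:
    V=np.array(P[n]['view']);print(n,P[n]['fx'],P[n]['fy'],P[n]['cx'],P[n]['cy'],P[n]['dist_coeffs']);print(V)
    # robot base circle
    print(proj(P[n],[[0,0,0],[0,0,.3]]))
```

```text
(array([0.24387624, 0.57399907, 0.24634264]), np.float64(0.004466953492864184))
(array([0.24842806, 0.583965  , 0.24167091]), np.float64(0.0020152259402399825))
(array([0.23760042, 0.57031543, 0.24956057]), np.float64(0.01626451459586623))
top 431.4962881809955 431.4962881809955 260.6439406293821 188.05094438007777 [-0.08767514  0.          0.          0.          0.        ]
[[-0.00925265 -0.99987426 -0.01287831  0.18908801]
 [-0.98904948  0.01104803 -0.14717017  0.51866189]
 [ 0.14729395  0.01137557 -0.98902734  1.09338566]
 [ 0.          0.          0.          1.        ]]
[[333.59820803 388.16198732]
 [357.36945621 435.84376984]]
scene 431.3308647259156 431.3308647259156 254.5208484079114 192.1146818835556 [0.01794436 0.         0.         0.         0.        ]
[[ 0.85684409 -0.51544819 -0.01146154 -0.34243539]
 [-0.29875424 -0.47826421 -0.82583851  0.32319006]
 [ 0.42019532  0.71103903 -0.5637902   0.69742481]
 [ 0.          0.          0.          1.        ]]
[[ 41.00523354 393.63042948]
 [-30.15005348 254.20421644]]
```

View pics/top6.png

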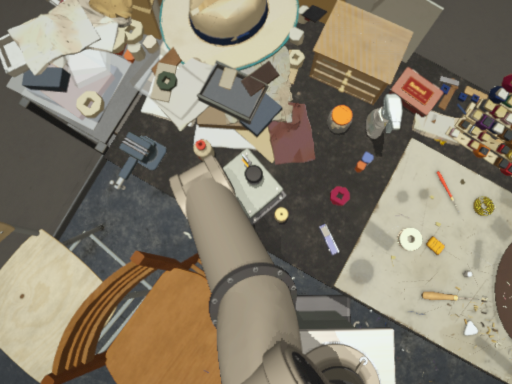

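View pics/scene6.png

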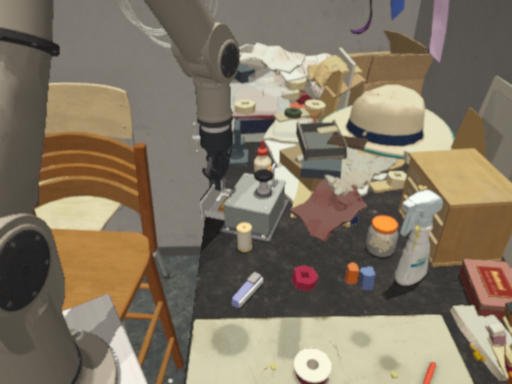

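Run:
```python
from h import *
from scipy.optimize import least_squares
np.set_printoptions(precision=4,suppress=True)
q=imaging.read_camera('scene')
e6=bot.get_obs()['eef_pos'];print(e6)
O=[((.4316,.3365,.3124),(184.2,75.3)),((.4318,.3402,.0447),(195.5,180.7)),(e6,(218,189))]
for e,u in O:
    P=proj(q,np.array(e)[None]+np.array([[0,0,0],[0,0,.03],[0,0,.04],[-.035,-.028,.03]]))
    print(u,P)
def cyl(e,v):
    e=np.array(e);r=e[:2]/np.linalg.norm(e[:2]);t=np.array([-r[1],r[0]])
    return np.r_[e[:2]+v[0]*r+v[1]*t,e[2]+v[2]]
for name,fn in [('world',lambda e,v:np.array(e)+v),('cyl',cyl)]:
    r=least_squares(lambda v:np.concatenate([proj(q,fn(e,v))[0]-u for e,u in O]),[0,0,.03]);print(name,r.x,r.fun)
```

```text
[0.4694 0.2874 0.0336]
(184.2, 75.3) [[185.8907  89.0756]
 [184.454   75.5866]
 [183.9626  70.9771]
 [174.1807  82.6299]]
(195.5, 180.7) [[196.1076 189.9752]
 [195.0526 180.0309]
 [194.6933 176.6463]
 [186.6453 189.486 ]]
(218, 189) [[219.0704 199.2094]
 [218.3669 189.2697]
 [218.1272 185.8858]
 [210.6226 199.1763]]
world [-0.0012 -0.0025  0.0314] [ 0.1329  0.089  -0.5207 -0.539   0.3603  0.4285]
cyl [-0.0036 -0.002   0.032 ] [ 0.1646 -0.009  -0.4711 -0.4853  0.2454  0.5064]
```

Emit:
apply_moves --moves "1 0 0 -0.1 0 0 0; 1 0 0 -0.1 0 0 0; 1 0 -0.18 0 0 0 0; 1 0 -0.18 0 0 0 0; 1 0 -0.18 0 0 0 0; 1 0 0 0 0 0 0; 1 0 0 0 0 0 0"

```text
t: 6.52
eef_pos: [0.4275, 0.3384, 0.0589]
tool_rot: [-0.001, 0.939, 0.343, 0.001]
contact_force: [-0.0, -0.7, 1.0]
gripper_width: -0.001
```

Emit:
apply_moves --moves "1 0 0 0.11 0 0 0; 1 0 0 0.11 0 0 0; 1 0 0 0.11 0 0 0; 1 0 0 0.11 0 0 0; 1 0 0 0 0 0 0; 1 0 0 0 0 0 0"

```text
t: 7.02
eef_pos: [0.4286, 0.3356, 0.005]
tool_rot: [0.0, 0.94, 0.341, -0.0]
contact_force: [0.1, -0.1, 0.3]
gripper_width: 0.001
```

```bash
cat > look.py <<'E'
from h import *
import sys
k=sys.argv[1]
o=bot.get_obs();print(o['t'],o['contact_force'],o['eef_pos'])
q=imaging.read_camera('scene');save(q,'scene'+k)
x0,y0=185,130
c=cv2.resize(q['image'][y0:y0+110,x0:x0+120,::-1],None,fx=5,fy=5,interpolation=2)
u=proj(q,o['eef_pos']+[0,0,.03])[0]
cv2.circle(c,tuple(np.int32((u-[x0,y0]+.5)*5)),4,(0,0,255),1)
cv2.imwrite('pics/c%s.png'%k,c)
d=o['eef_pos'][:2]-[.4867,.2700];print('s',d@[.643,-.766],'lat',d@[.766,.643])
E
python3 look.py 10
```

```text
7.0167 [ 0.11882918 -0.0670763   0.26449457] [0.42861225 0.3356345  0.00504225]
s -0.08762645167030073 lat -0.002292232753499525
```

View pics/c10.png

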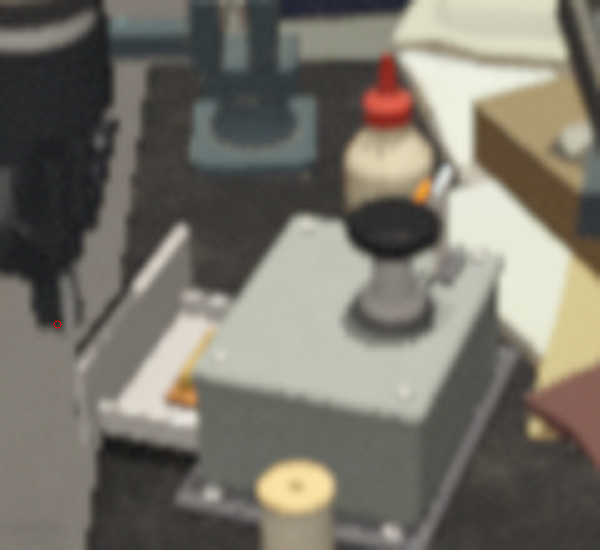

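Emit:
apply_moves --moves "1 0 0.06 0 0 0 0; 1 0 0.06 0 0 0 0; 1 0 0.06 0 0 0 0; 1 0 0.06 0 0 0 0; 1 0 0.06 0 0 0 0; 1 0 0.06 0 0 0 0; 1 0 0 0 0 0 0"

```text
t: 7.65
eef_pos: [0.4573, 0.3016, 0.005]
tool_rot: [0.0, 0.94, 0.341, 0.0]
contact_force: [0.6, -0.2, -0.1]
gripper_width: 0.0
```

```bash
python3 look.py 11
```

```text
7.65 [ 0.57908635 -0.1662092  -0.11302465] [0.4572968  0.30158727 0.00495423]
s -0.04310210457536614 lat -0.0022122385103722324
```

View pics/c11.png

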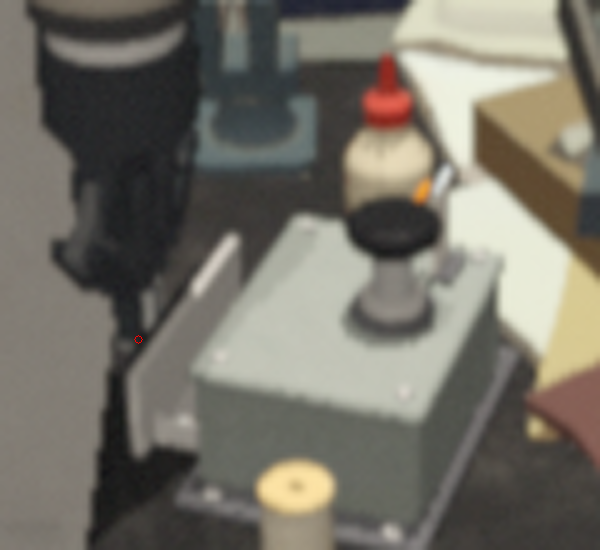

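Emit:
apply_moves --moves "1 0 0.06 0 0 0 0; 1 0 0.06 0 0 0 0; 1 0 0.06 0 0 0 0; 1 0 0.06 0 0 0 0; 1 0 0.03 0 0 0 0; 1 0 0 0 0 0 0"

```text
t: 8.2
eef_pos: [0.4772, 0.278, 0.0048]
tool_rot: [0.0, 0.94, 0.341, 0.0]
contact_force: [0.1, -0.5, -0.3]
gripper_width: 0.004
```

```bash
python3 look.py 12
```

```text
8.2 [ 0.0559907  -0.5212456  -0.28316453] [0.47717921 0.27802133 0.00481626]
s -0.01226620985909253 lat -0.0021352090111942815
```

View pics/c12.png

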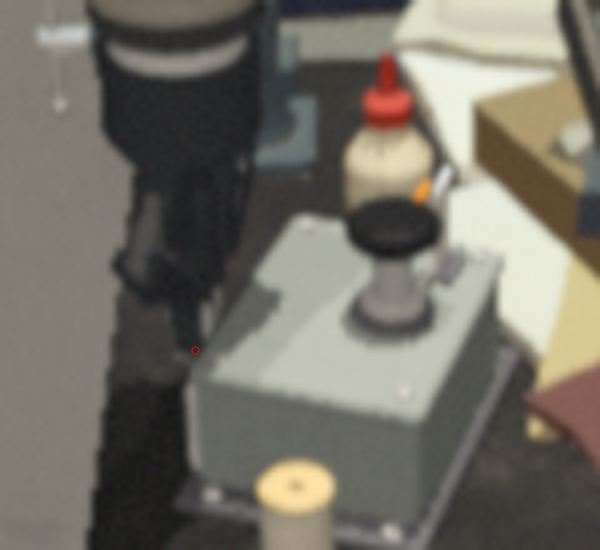

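Emit:
apply_moves --moves "1 0 0.025 0 0 0 0; 1 0 0.025 0 0 0 0; 1 0 0 0 0 0 0; 1 0 0 0 0 0 0"

```text
t: 8.58
eef_pos: [0.4772, 0.278, 0.0049]
tool_rot: [-0.002, 0.939, 0.344, -0.001]
contact_force: [-9.6, 9.8, 4.5]
gripper_width: -0.001
```

Emit:
apply_moves --moves "1 0 -0.1 0 0 0 0; 1 0 -0.1 0 0 0 0; 1 0 -0.05 -0.3 0 0 0; 1 0 0 -0.3 0 0 0; 1 0 0 -0.3 0 0 0; 1 0 0 -0.3 0 0 0; 1 0 0 -0.3 0 0 0; 1 0 0 0 0 0 0; 1 0 0 0 0 0 0"

```text
t: 9.33
eef_pos: [0.4624, 0.2982, 0.187]
tool_rot: [-0.001, 0.94, 0.342, 0.002]
contact_force: [-0.9, 0.1, -1.8]
gripper_width: 0.001
```

```bash
python3 look.py 13; python3 -c "
from h import *
p=imaging.read_camera('top');save(p,'top13');print(bot.get_obs()['contact_force'])"
```

```text
9.3333 [-0.91746468  0.11330093 -1.82315062] [0.46239095 0.29822392 0.1870413 ]
s -0.037250242125798534 lat -0.0004727468619579213
[-0.5492969  -0.11194572 -0.29785109]
```

View pics/c13.png

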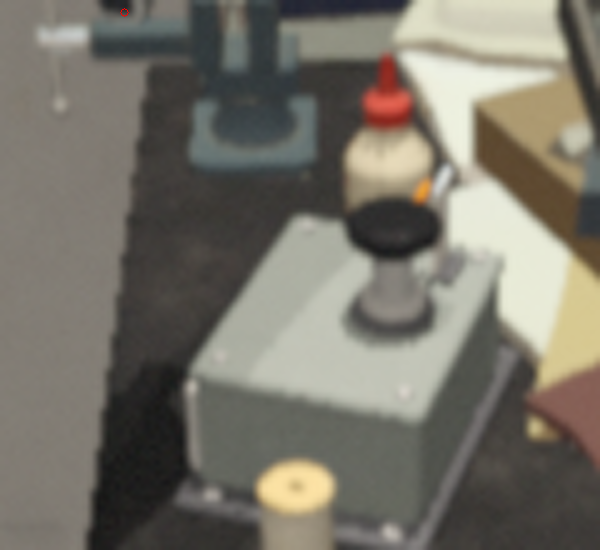

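Emit:
apply_moves --moves "1 0 0.267 0 0 0 0; 1 0 0.267 0 0 0 0; 1 0 0.267 0 0 0 0; 1 0 0.267 0 0 0 0; 1 0 0 0 0 0 0; 1 0 0 0 0 0 0; 1 0 0 0.2 0 0 0; 1 0 0 0.2 0 0 0; 1 0 0 0.14 0 0 0; 1 0 0 0 0 0 0; 1 0 0 0 0 0 0"

```text
t: 10.35
eef_pos: [0.5416, 0.1997, 0.1185]
tool_rot: [0.0, 0.939, 0.343, -0.002]
contact_force: [0.0, -0.5, 0.5]
gripper_width: -0.0
```

```bash
sed -i 's/^x0,y0=185,130/x0,y0=205,110/' look.py; python3 look.py 14; python3 -c "
from h import *
p=imaging.read_camera('top');save(p,'top14');o=bot.get_obs();print(o['contact_force'],o['eef_pos'])"
```

```text
10.35 [ 0.01415743 -0.51573926  0.53715278] [0.54161919 0.19969458 0.11852718]
s 0.0891669854460955 lat -0.0031382871034672383
[ 0.69290345 -0.10821101  0.89352266] [0.54358803 0.19980729 0.12058643]
```

View pics/c14.png

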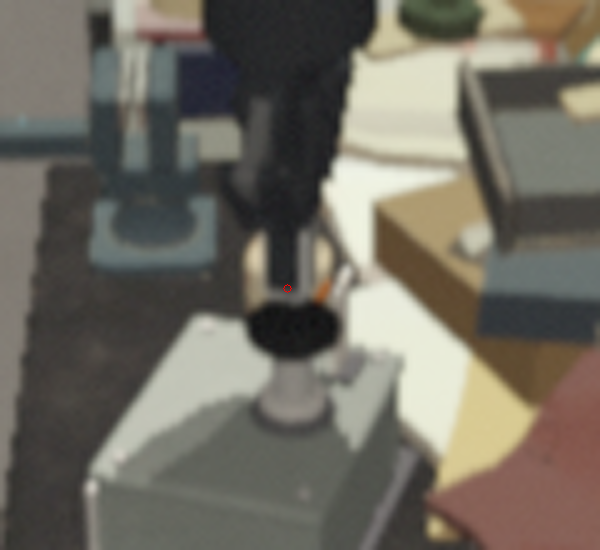

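Emit:
apply_moves --moves "1 0 0 0.05 0 0 0; 1 0 0 0.05 0 0 0; 1 0 0 0 0 0 0; 1 0 0 0 0 0 0"

```text
t: 10.78
eef_pos: [0.5432, 0.1989, 0.1078]
tool_rot: [-0.0, 0.94, 0.342, -0.0]
contact_force: [0.4, -0.3, -0.2]
gripper_width: 0.0
```

Emit:
apply_moves --moves "1 0 0 0.02 0 0 0; 1 0 0 0 0 0 0"

```text
t: 10.95
eef_pos: [0.5435, 0.199, 0.1055]
tool_rot: [-0.0, 0.94, 0.342, -0.0]
contact_force: [-0.2, 0.2, -0.6]
gripper_width: 0.004
```

Emit:
apply_moves --moves "1 0 0 0.02 0 0 0; 1 0 0 0 0 0 0"

```text
t: 11.12
eef_pos: [0.5437, 0.1991, 0.1033]
tool_rot: [-0.0, 0.94, 0.342, 0.0]
contact_force: [-0.9, 0.2, 4.3]
gripper_width: 0.0
```

Emit:
apply_moves --moves "1 0 0 0.02 0 0 0; 1 0 0 0.02 0 0 0; 1 0 0 0.02 0 0 0; 1 0 0 0 0 0 0; 1 0 0 0 0 0 0"

```text
t: 11.53
eef_pos: [0.5438, 0.1991, 0.0963]
tool_rot: [-0.0, 0.94, 0.342, 0.0]
contact_force: [-1.7, -1.4, 6.6]
gripper_width: -0.001
```

```bash
python3 look.py 15
```

```text
11.5333 [-1.73226748 -1.41476584  6.56427111] [0.54375689 0.19906286 0.09628801]
s 0.09102543300845714 lat -0.0019070065723217275
```

View pics/c15.png

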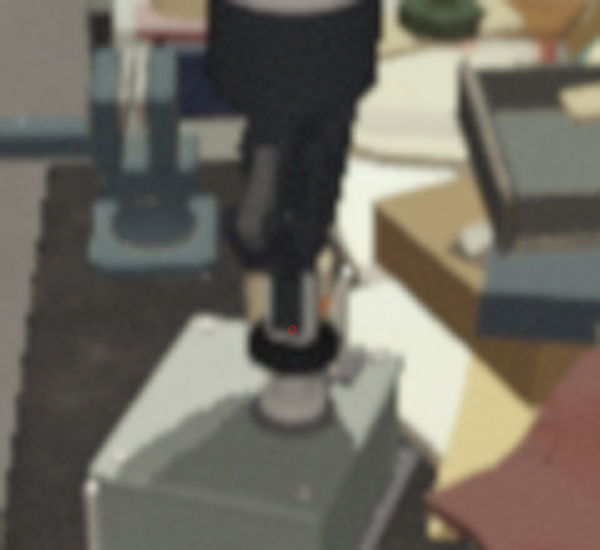

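Emit:
apply_moves --moves "1 0 0 0.022 0 0 0; 1 0 0 0.02 0 0 0; 1 0 0 0 0 0 0; 1 0 0 0 0 0 0; 1 0 0 0 0 0 0; 1 0 0 0 0 0 0"

```text
t: 12.08
eef_pos: [0.5438, 0.1991, 0.0916]
tool_rot: [-0.0, 0.94, 0.342, 0.0]
contact_force: [-2.7, -0.8, 8.0]
gripper_width: 0.001
```

```bash
python3 look.py 16
python3 - <<'E'
from h import *
print(bot.get_obs()['contact_force'])
a=cv2.imread('pics/scene13.png');b=cv2.imread('pics/scene16.png');c=cv2.imread('pics/scene15.png')
f=lambda i:cv2.resize(i[155:205,245:285],None,fx=6,fy=6,interpolation=2)
cv2.imwrite('pics/cmp.png',np.hstack([f(a),f(c),f(b)]))
# cap lower rim displacement by template matching
g=[cv2.cvtColor(i,6) for i in (a,c,b)]
t=g[0][174:184,254:276]
E
```

```text
12.0833 [-2.68641227 -0.80294795  8.03800032] [0.5438245  0.19908199 0.09157314]
s 0.09105424602926429 lat -0.0018429154646635929
[-1.99225933 -0.54340636  8.76100513]
```

View pics/cmp.png

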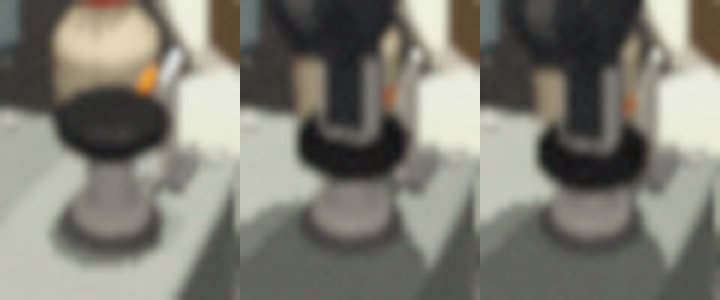

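Run:
```python
from h import *
q=imaging.read_camera('scene')
P=proj(q,[[.545,.2,z] for z in (.132,.126,.12,.114)]);print(P[:,1]-P[0,1])
f=lambda n:cv2.cvtColor(cv2.imread('pics/%s.png'%n),6).astype(float)
now=cv2.cvtColor(q['image'],7).astype(float)
for nm,g in [('s0',f('scene0')),('s13',f('scene13')),('14',f('scene14')),('15',f('scene15')),('16',f('scene16')),('now',now)]:
    out=[]
    for c in (259,261,263,265,267):
        col=g[172:196,c-1:c+2].mean(1)
        # subpixel dark->stem crossing of level 75 below cap
        i0=np.argmin(col[:18]); 
        i=next(k for k in range(i0,23) if col[k+1]>70)
        out.append(172+i+(70-col[i])/(col[i+1]-col[i]))
    print(nm,np.round(out,2),np.mean(out).round(2))
o=bot.get_obs();print(o['contact_force'],o['eef_pos'],o['t'])
```

```text
[0.         2.20778352 4.4005975  6.57859974]
s0 [180.33 181.39 181.47 181.34 180.33] 180.97
s13 [180.3  181.36 181.44 181.31 180.29] 180.94
14 [180.3  181.34 181.44 181.32 180.42] 180.96
15 [183.42 184.39 184.45 184.46 184.35] 184.21
16 [185.55 186.22 186.3  186.21 185.79] 186.01
now [185.54 186.22 186.3  186.2  185.8 ] 186.01
[-2.53389931 -1.19787143  8.73535514] [0.5438131  0.19908966 0.09158431] 12.1833
```

Emit:
apply_moves --moves "1 0 0 -0.005 0 0 0; 1 0 0 0 0 0 0; 1 0 0 0 0 0 0; 1 0 0 0 0 0 0; 1 0 0 0 0 0 0; 1 0 0 0 0 0 0; 1 0 0 0 0 0 0; 1 0 0 0 0 0 0; 1 0 0 0 0 0 0; 1 0 0 0 0 0 0; 1 0 0 0 0 0 0; 1 0 0 0 0 0 0"

```text
t: 13.18
eef_pos: [0.5438, 0.1991, 0.0922]
tool_rot: [-0.0, 0.94, 0.342, 0.0]
contact_force: [-2.8, -0.1, 7.9]
gripper_width: -0.001
```

Emit:
apply_moves --moves "1 0 0 0 0 0 0; 1 0 0 0 0 0 0; 1 0 0 0 0 0 0; 1 0 0 0 0 0 0; 1 0 0 0 0 0 0; 1 0 0 0 0 0 0; 1 0 0 0 0 0 0; 1 0 0 0 0 0 0; 1 0 0 0 0 0 0; 1 0 0 0 0 0 0; 1 0 0 0 0 0 0; 1 0 0 0 0 0 0"

```text
t: 14.18
eef_pos: [0.5438, 0.1991, 0.0921]
tool_rot: [-0.0, 0.94, 0.342, 0.0]
contact_force: [-2.6, -0.8, 8.9]
gripper_width: 0.001
```

Emit:
apply_moves --moves "1 0 0 0 0 0 0; 1 0 0 0 0 0 0; 1 0 0 0 0 0 0; 1 0 0 0 0 0 0; 1 0 0 0 0 0 0; 1 0 0 0 0 0 0; 1 0 0 0 0 0 0; 1 0 0 0 0 0 0; 1 0 0 0 0 0 0; 1 0 0 0 0 0 0; 1 0 0 0 0 0 0; 1 0 0 0 0 0 0"

```text
t: 15.18
eef_pos: [0.5438, 0.1991, 0.0922]
tool_rot: [-0.0, 0.94, 0.342, 0.0]
contact_force: [-2.2, -1.4, 8.7]
gripper_width: -0.002
```

```bash
python3 look.py 17;python3 - <<'E'
from h import *
p=imaging.read_camera('top');save(p,'top17')
a=cv2.imread('pics/scene17.png');b=cv2.imread('pics/top17.png')
cv2.imwrite('pics/f.png',np.hstack([cv2.resize(x,None,fx=3,fy=3,interpolation=2) for x in (a[140:320,190:320],b[120:300,170:300])]))
E
```

```text
15.1833 [-2.18515272 -1.4271133   8.72963874] [0.54379159 0.19906366 0.09215092]
s 0.09104713339275977 lat -0.0018799066630394295
```

View pics/f.png

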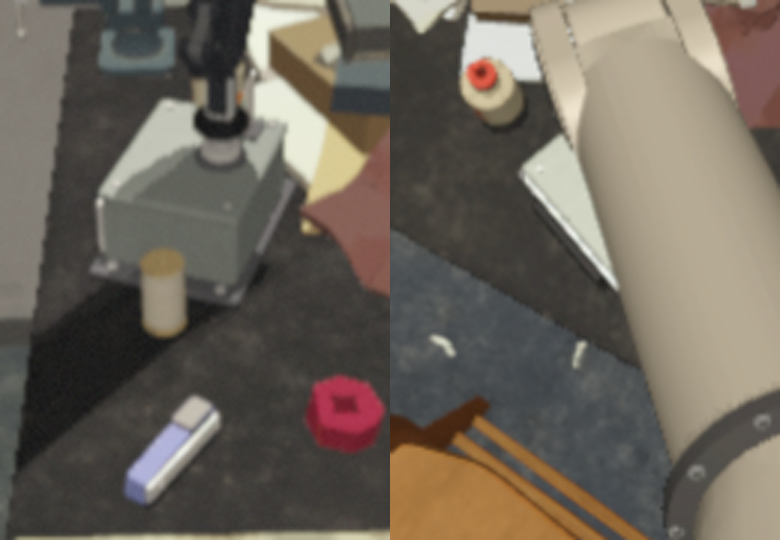

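Drawer flush, plunger held about mid-band for 3 s, and the bottle, clamp and spool look undisturbed. Handing in.

```bash
python3 -c "
from h import *
print(bot.hand_in());o=bot.get_obs();print(o['t'],o['contact_force'],o['eef_pos'])"
```

```text
the job is handed in; nothing more can be done
None
the job is handed in; nothing more can be done
```

I pushed the drawer home, then pressed the plunger to about 12 mm. I held it there for about 3 s and handed the job in at about 15.2 s with the arm still holding it. No verdict was reported.

- **Drawer:** Pushing 6 mm further met about 14 N with no movement, so it is against its stop. After I backed off, the picture showed the front flush with the press, and it was still flush at the end.
- **Plunger:** The estimates put it in the green band (8 to 16 mm), though they differ slightly:
  - Tool height change gives about 11.5 mm.
  - The spring force of 7.9–8.9 N gives about 10–12 mm.
  - The cap's shift in the picture gave about 13–14 mm, measured before I eased up 0.6 mm. That would now be about 13 mm.
  - I could not read the pointer against the band directly.
- **Other objects:** The glue bottle, clip clamp and thread spool look undisturbed in the last pictures; I did not measure them.

**What disagreed:** The fingertips show about 30 mm higher in the camera pictures than the reported tool position. Because of this, my first push passed just above the drawer front without touching it or moving anything. I lowered the tool by that amount for the second push, and the contact heights at the drawer and plunger then agreed with the correction.

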